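# Wind a clutched derailleur cage forward and hold it at its stop

### The job

A bicycle rear derailleur is clamped outer side up in the small bench vice, with its friction clutch on. Leave the pulley cage alone until you have swung the red clutch lever fully over to OFF (anticlockwise seen from above); then wind the cage round against its spring, also anticlockwise, all the way to its forward stop. Finish while the gripper's fingers are still holding it there, so that a partner can fit the stop screw, with the lever left OFF and nothing else on the table disturbed.

Things in the scene. Friction and masses are not known exactly. Their poses are not given: they have to be found in the camera images.
- vise: small blue bench vice fixed to the table, with the fixed derailleur parts it holds. Origin: on the table (z = 0) straight below the one vertical axis on which clutch lever and cage both turn. x is bicycle-forward, y bicycle-up (from that axis towards the vice), z up. Place and yaw vary. Its thin grey mat: 2 mm thick, x -170 to 150, y -160 to 40 mm. Nothing fixed is above 114 mm
- housing_top (a point): centre of the top of the round dark clutch housing, on the turning axis at 114 mm height: radius 21 mm, z 86 to 114 mm. Two links (20 mm wide, tops at 108 mm) join it to the B-knuckle
- b_knuckle (a point): top centre of the dark round B-knuckle, at x -24, y 66, z 111 mm of the vise frame; radius 15 mm, from z 80 mm up; aluminium angle under it, top at 86 mm, reaching on to the vice jaws
- jaws (a point): middle of the vice jaws' top, at x -24, y 138, z 80 mm of the vise frame. Jaws 62 mm wide along y; screw with T-handle at 50 mm height, reaching out to x 96, y 96 to 190 mm
- clutch: red clutch lever on the housing. Origin on the turning axis at 114.5 mm height, its x axis along the lever. A flat arm 9 mm wide (top at 119.5 mm) ends in an upright tab: 23.5 to 37.5 mm from the axis, 7 mm thick, z 111.5 to 133.5 mm. In the vise frame it points to 165 degrees (anticlockwise from x) when ON, 225 degrees when OFF. Light friction, about 1 N at the tab; stays where left
- clutch_turn (a joint): angle of the clutch lever, rad: 0 = ON, 1.05 = OFF (its end stop); grows anticlockwise seen from above. Starts between 0 and 0.12
- clutch_tip (a point): centre of the top face of the red lever's thumb tab, 30.5 mm out from the turning axis, at 133.5 mm height
- cage: pulley cage: two metal plates 22 mm wide, z 61.5 to 64.5 and 78.5 to 81.5 mm, with two black pulleys between. Origin on the turning axis at 71.5 mm height; x axis to the tension pulley's centre, y axis to the forward side; far end 114.5 mm from the axis. In the vise frame it points to -155 degrees at rest, -55 degrees at the forward stop. The far half is free on both sides and down to the mat
- cage_turn (a joint): angle of the cage, rad: 0 = at rest (start), 1.75 = forward stop; grows anticlockwise seen from above. A spring always drives it back: about 4.6 N at the tension pulley to leave rest, 9 N to hold it at the stop; let go, it snaps back
- tension_pulley (a point): centre of the tension pulley at the cage's far end, on the cage's top face, 93 mm from the turning axis, at 81.5 mm height. Pulley radius 21.5 mm (22.5 over the teeth), z 65.5 to 77.5 mm; it sticks out past the plates on both sides
- hex_key: bystander: dark L-shaped hex key 70 x 25 mm, 6 mm thick, on the mat. Origin at its middle on the underside
- spare_pulley: bystander: loose black toothed pulley, 45 mm across, 12 mm high, on the mat. Origin at the centre of its underside
- screwdriver: bystander: screwdriver with green handle, 170 mm long, on the mat. Origin at the middle of its underside
- cassette: bystander: stepped steel sprocket stack, 126 mm across, 33 mm high, flat on the table. Origin at the centre of its underside
- bottle: bystander: clear bottle with blue cap, 64 mm across, 190 mm tall. Origin at the centre of its underside
- goggles: bystander: clear safety glasses with blue frame, about 130 x 140 x 50 mm. Origin under the brow bar on the table
- pencil: bystander: green pencil 165 mm long, 8 mm thick. Origin at its middle on the underside
- eraser: bystander: white eraser 45 x 22 x 12 mm. Origin at the centre of its underside

How it is judged:
By the outcome, as a careful person would: the job done as asked, in the order asked, and still so for the second after the job is handed in, while the arm keeps its last pose, push and grip.
It also fails if it takes over 51 s, if anything falls off the work surface, if the arm or the gripper's body presses on something with over 40 N, if the wrist force passes 120 N, or if a joint passes its speed limit or range.

### The arm

A 6-joint arm with a two-finger parallel gripper is mounted at the origin on the work surface. World frame = base frame: x ahead of the robot, y to its left, z up, the work surface at z = 0. Lengths are in mm, angles in rad, forces in N, time in s.
With the tool pointing down it reaches from about 350 to 975 mm from the base axis. Payload 7.1 kg.
Tool frame: the origin (TCP) lies midway between the tips of the shut fingers; the grasp point (between the pads) lies 19 mm behind it (grasp_offset is the distance from the TCP to the grasp point, in mm); z points along the fingers, y is the direction in which the jaws open and shut (so a half turn about z gives the same grasp; the last joint's range is limited). The gripper opens to 88 mm and grips with 3 to 60 N. Pads are 20 mm wide; open, the fingers measure 115 mm over their backs; the gripper's body (75 mm by 178 mm) begins 61 mm behind the grasp point.
Start: joints at [-1.225, 0.423, 1.63, -0, 1.089, -0.019], TCP at [222.993, -583.848, 222.675] pointing down, gripper open.
Joint ranges: [-3, 3], [-0.9, 2.11], [0.09, 2.58], [-1.31, 4.45], [0.11, 2.69], [-2.54, 2.54]. Speed limits (rad/s): [2.39, 2.39, 3.01, 3.14, 3.14, 3.14].

### API

Orientations are given as a unit quaternion [w, x, y, z].
In Python, from rig import get_state, snapshot, get_calibration, hand_in, grasp_offset gives the robot as it stands. The module is installed in compiled form; this text tells all that it offers.
- The arm moves only by the tool arm_command, never from a script. Its argument "targets" is a list of rows, each a list of 3 entries, a list of its own where there are three numbers: the shift along the world's x, y, z in mm, then the turn about the world's z in rad, then the opening in per cent of the stroke, from 0 (shut) to 100 (fully open). In form: [[[x, y, z], turn, hand], ...]. A call has 1 to 8 rows; each row is the pose to reach, as a shift and turn from the pose commanded when the call began; what a row does not reach only later rows make up. A row lasts 1/12 s, in which the tool goes at most 41.7 mm and 7.16 degrees, less where a joint would pass 70% of its speed; a pose out of reach is approached as far as the arm can. A call with a gripper value outside its range is refused whole. The fingers move at their own pace and stop on an object; "newtons" is the grip in N (left out, the last holds). Time passes only in rows, so rows that repeat a pose let the fingers close. It gives the time, the measured TCP pose, the force and the opening at its end, in the units of the state.
- get_state(): the state, without advancing time (a new reading comes with each control period).
- snapshot(name): name is "scene" or "side" or "wrist"; returns the picture (480x640x3 uint8, red, green, blue); there is no depth.
- get_calibration(name): a dict with "fx", "fy", "cx", "cy" (pixels), "pose" (4x4, takes a point from camera to world coordinates); the wrist camera has in their place "mount" (4x4, takes a point from camera to tool coordinates, whose origin is the TCP and whose axes are the flange's). Camera axes: x right, y down, z forward; pixel columns grow to the right and rows downward; lengths in mm; the calibration is good to about 2 mm. A picture is of the moment at which its call begins: read the wrist's pose just before it. get_calibration takes no time and is no camera call.
- hand_in(): hands the job in, once; it reports no verdict.
The state is a dict: "time": time; "joints": joint angles; "joint_vel": joint speeds; "effort": joint torques, N m; "tool_pos": TCP position; "tool_rot": TCP orientation; "force": force on the tool from outside, world axes, zero at the start; "wrist_torque": the same for the moment, N m; "gripper_width": finger opening in mm.
Only numpy, scipy, OpenCV 4.12 (cv2) and the standard library are available. Lean on these libraries where they do the work, as an engineer would, in place of code of your own. Each camera call takes 0.05 s, during which the arm holds its last target.

## Working session

There is one attempt and no reset: what is moved stays moved. The work goes in short steps, Python scripts to look and compute and a tool call to move; the robot and the scene stay as the last step left them, time stands still between calls to the robot, and variables do not carry over. Pictures are saved under pics/ and viewed, and the job is handed in when it is done.

Besides the shell and the picture viewer there is one more tool, called after "Call:" as a command line: name --argument value ..., lists and objects as JSON in quotes. arm_command: Moves the arm, as the interface text tells. Its arguments: {"type":"object","properties":{"targets":{"type":"array","items":{"type":"array"}},"newtons":{"type":"number"}},"required":["targets"]}

```bash
mkdir -p pics
python3 - <<'E'
from rig import *
import cv2,numpy as np
s=get_state();print(s)
print(grasp_offset if not callable(grasp_offset) else grasp_offset())
np.set_printoptions(precision=4,suppress=True)
for n in ("scene","side","wrist"):
    im=snapshot(n);cv2.imwrite(f"pics/{n}0.png",im[:,:,::-1]);print(n,get_calibration(n))
E
```

```text
{'time': 0.0, 'joints': array([-1.22501425e+00,  4.23805816e-01,  1.63063458e+00, -1.54051968e-05,
        1.08859064e+00, -1.89949544e-02]), 'joint_vel': array([-0.00062211,  0.00119599, -0.00052614,  0.00070912, -0.00067247,
        0.00111228]), 'effort': array([ 9.53077069e-04, -5.44625008e+01, -2.73662746e+01,  6.44766726e-02,
        2.28003028e-02, -1.43702873e-04]), 'tool_pos': array([ 222.80981669, -583.37882054,  221.94532924]), 'tool_rot': array([-7.08505116e-04,  9.83412369e-01,  1.81382455e-01, -1.23720325e-04]), 'force': array([0.22636405, 0.22497966, 0.12798196]), 'wrist_torque': array([-0.00100339,  0.02373462,  0.05289252]), 'gripper_width': 87.98501485425254}
18.700000000000003
scene {'fx': 509.6596287834656, 'fy': 509.6596287834656, 'cx': 316.8823789653809, 'cy': 233.44930498016697, 'pose': array([[   0.4986,    0.7175,   -0.4865, 1108.1842],
       [   0.8667,   -0.4033,    0.2935, -342.6724],
       [   0.0144,   -0.5679,   -0.8229, 1087.7148],
       [   0.    ,    0.    ,    0.    ,    1.    ]])}
side {'fx': 486.0959934469774, 'fy': 486.0959934469774, 'cx': 315.4652269886447, 'cy': 240.04048108234724, 'pose': array([[  -0.9483,   -0.2089,    0.2391,  162.3937],
       [  -0.3175,    0.633 ,   -0.7061,  996.265 ],
       [  -0.0039,   -0.7455,   -0.6665, 1049.4811],
       [   0.    ,    0.    ,    0.    ,    1.    ]])}
wrist {'fx': 348.7519925740953, 'fy': 348.7519925740953, 'cx': 320.46258168289023, 'cy': 235.74888555140868, 'mount': array([[  -0.0006,   -0.9598,   -0.2805,   76.0053],
       [   1.    ,   -0.0006,   -0.0002,   -0.4563],
       [  -0.    ,   -0.2805,    0.9598, -160.8434],
       [   0.    ,    0.    ,    0.    ,    1.    ]])}
```

View pics/scene0.png

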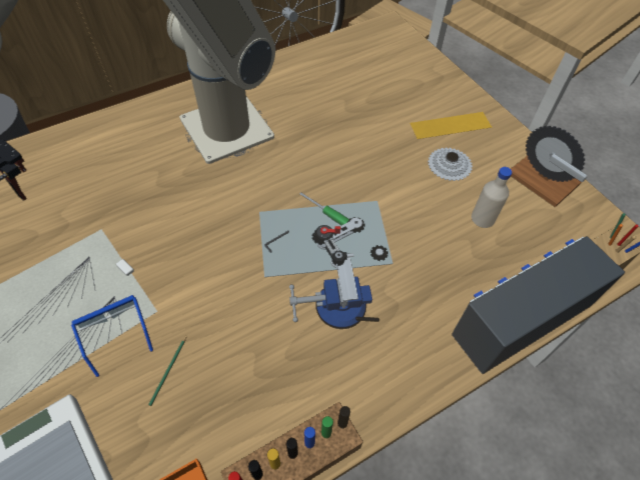

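View pics/side0.png

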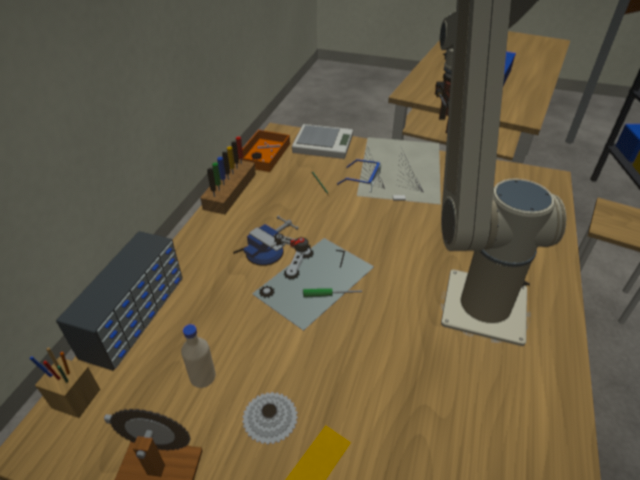

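View pics/wrist0.png

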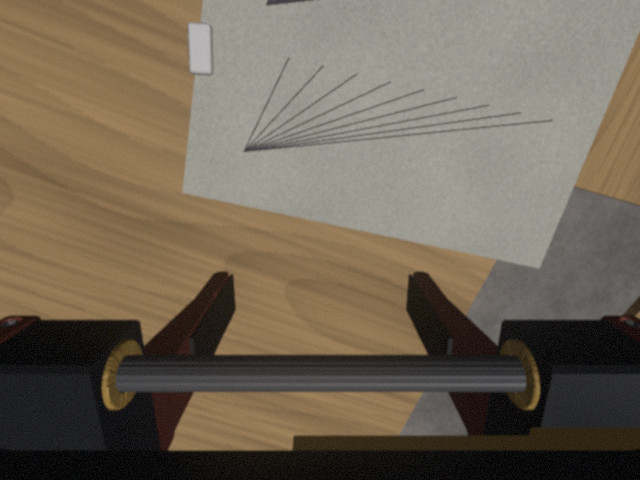

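The scene view shows the grey mat at about (260–391, 202–275). The housing and red lever are near (325, 232), the cage runs to about (357, 224), the spare pulley is at (379, 253) and the vice at (342, 300). I'll enlarge this area.

Run:
```python
import cv2
a=cv2.imread("pics/scene0.png")[190:290,250:400];cv2.imwrite("pics/sc_z.png",cv2.resize(a,None,fx=5.3,fy=5.3,interpolation=cv2.INTER_CUBIC))
a=cv2.imread("pics/side0.png")[210:330,230:390];cv2.imwrite("pics/si_z.png",cv2.resize(a,None,fx=5,fy=5,interpolation=cv2.INTER_CUBIC))
```

```text
(no output)
```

View pics/sc_z.png

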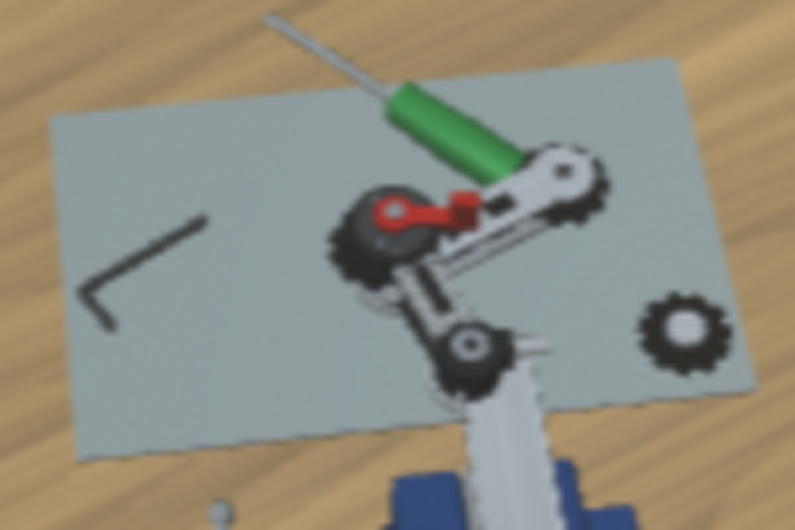

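View pics/si_z.png

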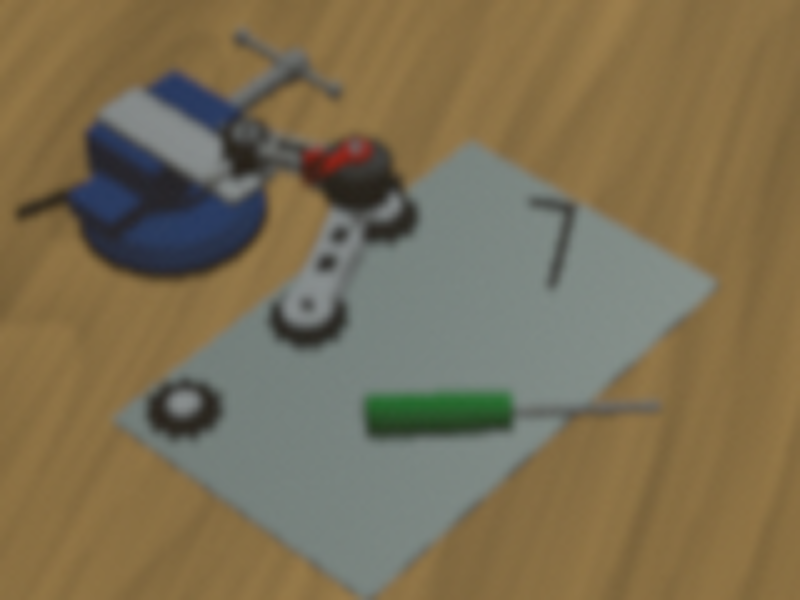

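The scene crop shows the mat corners at (48,117), (677,58), (757,388) and (78,460), and the pulley hole at (563,172). The housing is at about (395,212), the red tab at (465,205) and the B-knuckle at (470,346). Next I'll convert these to world points with rays from both views.

```bash
cat > h.py <<'E'
import numpy as np, cv2
from rig import *
np.set_printoptions(precision=2,suppress=True)
def ray(cal,uv,pose=None):
    P=cal["pose"] if pose is None else pose
    d=P[:3,:3]@np.array([(uv[0]-cal["cx"])/cal["fx"],(uv[1]-cal["cy"])/cal["fy"],1]);return P[:3,3],d
def plane(c,d,z): return c+d*(z-c[2])/d[2]
def tri(r1,r2):
    A=np.zeros((3,3));b=np.zeros(3)
    for c,d in(r1,r2):
        d=d/np.linalg.norm(d);M=np.eye(3)-np.outer(d,d);A+=M;b+=M@c
    return np.linalg.solve(A,b)
E
python3 - <<'E'
from h import *
cs,cd=get_calibration("scene"),get_calibration("side")
S=lambda x,y:(250+x/5.3-.4,190+y/5.3-.4); D=lambda x,y:(230+x/5-.4,210+y/5-.4)
# world corners
for n,z,a,b in [("A",2,S(48,117),D(718,282)),("B",2,S(677,58),D(368,598)),("C",2,S(757,388),D(115,418)),("Dd",2,S(78,460),D(472,141)),
 ("pulley",81.5,S(563,172),D(307,303)),("lev ring",119.5,S(395,212),D(357,150)),("tip",133.5,S(465,199),D(312,155)),("bk",111,S(470,346),D(247,135)),("spare",12,S(687,328),D(184,402))]:
    r1,r2=ray(cs,a),ray(cd,b);print(n,plane(*r1,z),plane(*r2,z),tri(r1,r2))
E
```

```text
A [329.41 -55.48   2.  ] [333.32 -55.91   2.  ] [332.1  -55.39   3.77]
B [452.73 241.77   2.  ] [455.48 237.29   2.  ] [454.64 239.87   5.41]
C [635.97 164.54   2.  ] [637.27 161.45   2.  ] [636.59 163.36   4.11]
Dd [ 513.95 -130.93    2.  ] [ 515.3  -132.39    2.  ] [ 514.78 -131.12    3.29]
pulley [530.67 115.87  81.5 ] [534.43 112.2   81.5 ] [532.89 114.68  84.61]
lev ring [534.69  22.7  119.5 ] [536.1   22.36 119.5 ] [535.51  22.67 120.16]
tip [551.9   47.35 133.5 ] [553.18  48.98 133.5 ] [552.63  47.91 133.21]
bk [605.7  18.5 111. ] [605.    21.21 111.  ] [605.37  19.29 109.51]
spare [596.62 149.91  12.  ] [600.09 145.67  12.  ] [598.46 148.41  15.51]
```

The mat and landmarks agree: the axis is at about (535.5, 22) and the vise yaw is about −112.6°. Predicted B-knuckle and pulley positions match the measured ones within about 2 mm, and the lever is at about 56.6° in world (turn about 0.07). I'll move over the lever with the gripper turned to suit.

Call:
arm_command --targets '[[[9,18,0],0.05,100],[[27,52,0],0.15,100],[[46,88,0],0.27,100],[[65,124,0],0.39,100],[[83,160,0],0.5,100],[[102,196,0],0.6,100],[[120,232,0],0.623,100],[[139,268,0],0.623,100]]'

```text
time: 0.82
tool_pos: [362.2, -314.0, 222.6]
tool_rot: [-0.0, 0.88, 0.475, -0.0]
force: [-0.1, 0.3, -0.2]
gripper_width: 87.8
```

Call:
arm_command --targets '[[[18,36,0],0,100],[[37,72,0],0,100],[[55,108,0],0,80],[[74,144,0],0,60],[[92,180,0],0,40],[[111,216,0],0,40],[[129,252,0],0,40],[[147,286,0],0,40]]'

```text
time: 1.48
tool_pos: [509.4, -27.6, 222.7]
tool_rot: [-0.0, 0.88, 0.474, -0.0]
force: [1.4, -0.6, -0.6]
gripper_width: 51.4
```

Call:
arm_command --targets '[[[17,32,0],0,40],[[30,57,0],0,40],[[39,71,0],0,40],[[43,78,0],0,40],[[43,78,0],0,40],[[43,78,0],0,40]]'

```text
time: 1.98
tool_pos: [551.4, 47.8, 222.3]
tool_rot: [-0.0, 0.88, 0.474, -0.001]
force: [-0.4, -0.4, 1.1]
gripper_width: 34.8
```

Run:
```python
from h import *
s=get_state();im=snapshot("wrist");cv2.imwrite("pics/w1.png",im[:,:,::-1])
hsv=cv2.cvtColor(im,cv2.COLOR_RGB2HSV)
print(s["tool_pos"],s["tool_rot"],s["gripper_width"])
```

```text
[551.45  47.81 222.33] [-0.    0.88  0.47 -0.  ] 34.82333170320308
```

View pics/w1.png

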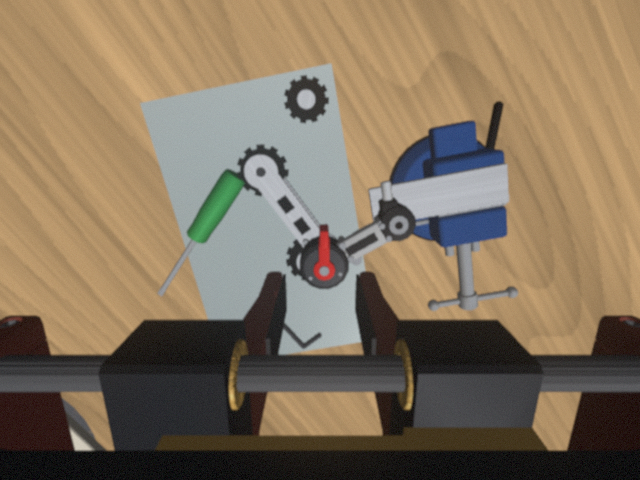

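The wrist view shows the red ring at (324,270) with the lever pointing straight up to (324,230). The pulley hub is at (262,172) and the B-knuckle at (400,223). I'll measure these now.

```bash
cat >> h.py <<'E'
from scipy.spatial.transform import Rotation
def wpose(s,cal):
    q=s["tool_rot"];T=np.eye(4);T[:3,:3]=Rotation.from_quat([q[1],q[2],q[3],q[0]]).as_matrix();T[:3,3]=s["tool_pos"];return T@cal["mount"]
E
python3 - <<'E'
from h import *
s=get_state();c=get_calibration("wrist");P=wpose(s,c)
im=cv2.imread("pics/w1.png")
z=cv2.resize(im[210:300,270:390],None,fx=6,fy=6,interpolation=cv2.INTER_CUBIC);cv2.imwrite("pics/w1z.png",z)
for n,uv,h in [("ring",(324,270.5),119.5),("pulley",(262,172),81.5),("bk",(400,223.5),111),("spare",(306,99),14)]:
    print(n,plane(*ray(c,uv,P),h))
E
```

```text
ring [536.19  21.2  119.5 ]
pulley [533.47 113.01  81.5 ]
bk [607.72  18.5  111.  ]
spare [598.74 147.01  14.  ]
```

View pics/w1z.png

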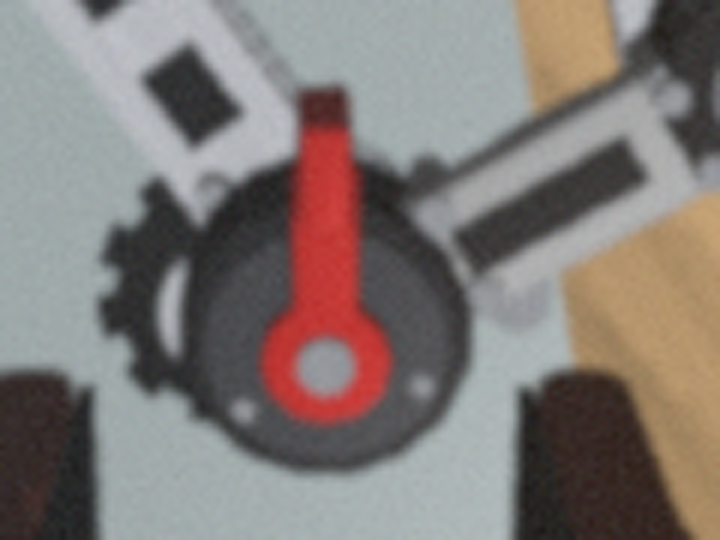

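The tab is centred between the fingers. Next I descend and close lightly.

Call:
arm_command --targets '[[[0,0,-15],0,40],[[0,0,-40],0,40],[[1,0,-65],0,40],[[1,0,-85],0,40],[[1,0,-96],0,40],[[1,0,-100],0,40],[[1,0,-100],0,40]]'

```text
time: 2.62
tool_pos: [552.4, 47.3, 122.2]
tool_rot: [-0.0, 0.881, 0.474, -0.001]
force: [-0.4, 0.2, -0.3]
gripper_width: 35.1
```

Call:
arm_command --targets '[[[0,0,0],0,20],[[0,0,0],0,10],[[0,0,0],0,0],[[0,0,0],0,0],[[0,0,0],0,0],[[0,0,0],0,0],[[0,0,0],0,0],[[0,0,0],0,0]]' --newtons 6

```text
time: 3.28
tool_pos: [553.7, 48.2, 123.3]
tool_rot: [0.0, 0.88, 0.474, 0.001]
force: [0.8, -0.7, 5.2]
gripper_width: 7.2
```

The opening reads 7.2 mm, which matches the 7 mm tab, so it is gripped. Now I swing it on its arc.

Call:
arm_command --targets '[[[-3,2,0],0.12,0],[[-7,3.5,0],0.24,0],[[-10.5,4.5,0],0.36,0],[[-14,5,0],0.48,0],[[-18,5,0],0.6,0],[[-22,5,0],0.72,0],[[-25.5,4,0],0.84,0],[[-28.5,3,0],0.95,0]]'

```text
time: 3.95
tool_pos: [525.7, 50.7, 123.3]
tool_rot: [0.001, 0.564, 0.826, 0.001]
force: [2.2, -3.9, 3.6]
gripper_width: 6.8
```

Call:
arm_command --targets '[[[-0.5,-0.5,0],0.02,0],[[-1,-0.5,0],0.03,0],[[-1.5,-1,0],0.04,0],[[-1.5,-1,0],0.04,0]]'

```text
time: 4.28
tool_pos: [525.1, 50.4, 123.3]
tool_rot: [0.002, 0.551, 0.835, 0.001]
force: [5.8, 0.2, 2.3]
gripper_width: 7.3
```

Call:
arm_command --targets '[[[-1.5,-0.5,0],0,0],[[-3,-1,0],0,0],[[-3,-1,0],0,0],[[-3,-1,0],0,0]]'

```text
time: 4.62
tool_pos: [524.0, 49.9, 123.5]
tool_rot: [0.003, 0.551, 0.834, 0.003]
force: [13.0, 1.9, -3.8]
gripper_width: 9.0
```

Force climbs while the position stalls, so the lever is on its end stop. I relax, open and lift.

Call:
arm_command --targets '[[[2.5,1,0],0,0],[[2.5,1,0],0,20],[[2.5,1,0],0,40],[[2.5,1,0],0,40],[[2.5,1,0],0,40]]'

```text
time: 5.03
tool_pos: [521.4, 50.2, 122.1]
tool_rot: [-0.001, 0.55, 0.835, -0.001]
force: [-0.2, 0.8, -0.3]
gripper_width: 30.5
```

Call:
arm_command --targets '[[[0,0,10],0,40],[[0,0,35],0,50],[[0,0,65],0,70],[[0,0,90],0,100],[[0,5,100],0,100],[[0,5,100],0,100],[[0,5,100],0,100]]'

```text
time: 5.62
tool_pos: [522.2, 55.4, 222.6]
tool_rot: [0.0, 0.549, 0.835, 0.0]
force: [0.3, 0.3, -1.1]
gripper_width: 71.7
```

Run:
```python
from h import *
s=get_state();im=snapshot("wrist");cv2.imwrite("pics/w2.png",im[:,:,::-1]);print(s["tool_pos"],s["tool_rot"],s["force"],s["gripper_width"])
np.save("w2p.npy",wpose(s,get_calibration("wrist")))
sc=snapshot("scene")[190:290,250:400,::-1];cv2.imwrite("pics/sc2.png",cv2.resize(sc,None,fx=5.3,fy=5.3,interpolation=cv2.INTER_CUBIC))
```

```text
[522.21  55.43 222.62] [0.   0.55 0.84 0.  ] [ 0.33  0.25 -1.12] 71.68813049248405
```

View pics/w2.png

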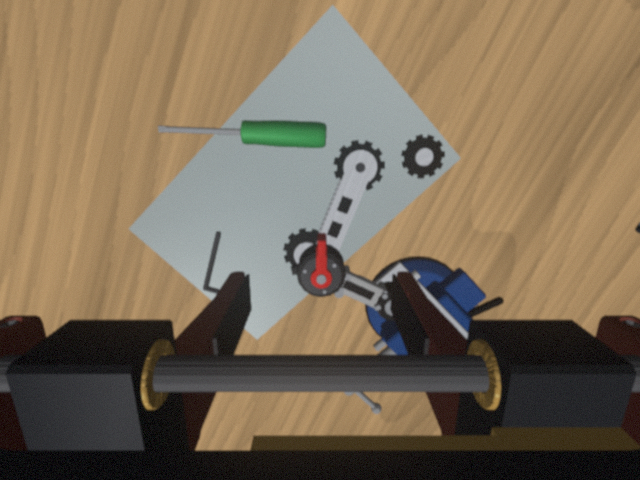

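View pics/sc2.png

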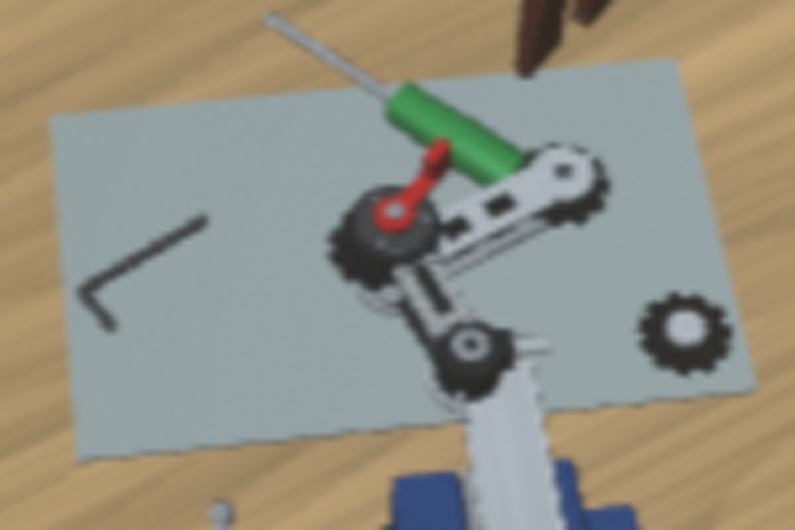

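The lever now points along the tool x axis, with the ring at (321,280) and the tab at (321,240). The cage has not moved. I'll measure the lever angle and the pulley.

Run:
```python
from h import *
P=np.load("w2p.npy");c=get_calibration("wrist");im=cv2.imread("pics/w2.png")
h=cv2.cvtColor(im,cv2.COLOR_BGR2HSV);m=(((h[...,0]<8)|(h[...,0]>172))&(h[...,1]>150)&(h[...,2]>120)).astype(np.uint8);m[320:]=0
n,l,st,ce=cv2.connectedComponentsWithStats(m);i=1+np.argmax(st[1:,4]);print(st[i],ce[i])
for v in range(st[i,1],st[i,1]+st[i,3],3):
    x=np.where(l[v]==i)[0];print(v,x.min(),x.max(),end='; ')
ring=plane(*ray(c,(321,279.5),P),119.5)
for v,hh in((262,119.5),(252,119.5)):
    x=np.where(l[v]==i)[0].mean();p=plane(*ray(c,(x,v),P),hh);d=p-ring;print("ang",np.degrees(np.arctan2(d[1],d[0])))
print(ring,plane(*ray(c,(360.5,167),P),81.5))
for uv,hh in [((326,146),15),((243,132),15),((327,122),15),((424,157),14)]:print(plane(*ray(c,uv,P),hh))
```

```text
[311 241  21  47 490] [320.97 265.37]
241 319 324; 244 318 325; 247 317 325; 250 317 325; 253 317 325; 256 316 326; 259 316 326; 262 316 326; 265 316 326; 268 316 326; 271 314 328; 274 312 330; 277 311 331; 280 311 330; 283 312 329; 286 316 326; ang 113.3243763305104
ang 113.32437633051025
[536.37  21.21 119.5 ] [532.85 114.74  81.5 ]
[500.78 117.4   15.  ]
[418.12  96.76  15.  ]
[492.37 139.22  15.  ]
[598.46 147.4   14.  ]
```

The lever is at 113.3° against 112.6° expected, so OFF is confirmed. The pulley is at (532.5, 114.5). Now I move over it and descend to TCP z of about 65, which keeps the gripper body at 144 mm, above everything.

Call:
arm_command --targets '[[[2,12,0],-0.08,100],[[5,32,0],-0.2,100],[[8,50,0],-0.32,100],[[10,59,-10],-0.366,100],[[10,59.5,-40],-0.366,100],[[10,59.5,-70],-0.366,100],[[10,59.5,-90],-0.366,100],[[10,59.5,-95],-0.366,100]]'

```text
time: 6.38
tool_pos: [528.9, 114.1, 122.7]
tool_rot: [-0.003, 0.692, 0.721, -0.004]
force: [-1.1, -0.6, -0.1]
gripper_width: 87.9
```

Run:
```python
from h import *
s=get_state();im=snapshot("wrist");cv2.imwrite("pics/w3.png",im[:,:,::-1]);print(s["tool_pos"],s["gripper_width"])
```

```text
[528.88 114.05 122.72] 87.91763637098695
```

View pics/w3.png

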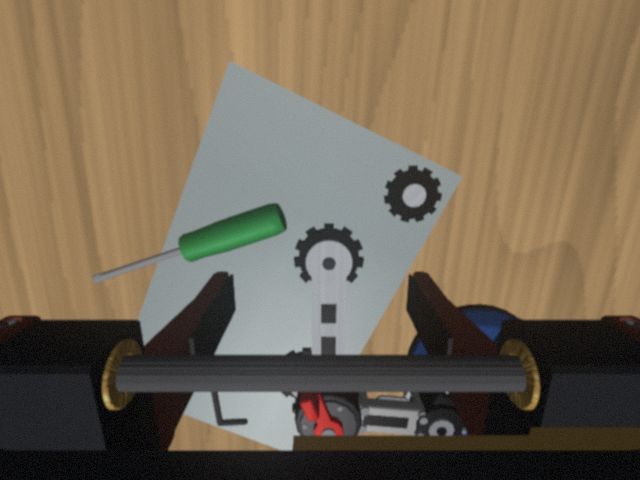

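The pulley is at (329,263), between the fingers with clear space on both sides. I descend and close.

Call:
arm_command --targets '[[[0,0,-12],0,100],[[0,0,-30],0,100],[[0,0,-48],0,100],[[0,0,-58],0,100],[[0,0,-63],0,100],[[0,0,-63],0,100]]'

```text
time: 6.93
tool_pos: [532.3, 114.5, 64.1]
tool_rot: [-0.0, 0.693, 0.721, -0.0]
force: [-0.8, 0.3, -0.4]
gripper_width: 88.0
```

Call:
arm_command --targets '[[[0,0,0],0,70],[[0,0,0],0,50],[[0,0,0],0,40],[[0,0,0],0,30],[[0,0,0],0,30],[[0,0,0],0,30],[[0,0,0],0,30],[[0,0,0],0,30]]' --newtons 40

```text
time: 7.6
tool_pos: [533.4, 114.8, 64.9]
tool_rot: [0.001, 0.693, 0.721, 0.001]
force: [2.7, 0.3, -1.5]
gripper_width: 42.1
```

Run:
```python
import numpy as np
ax=np.array([536,21.8]);v=np.array([-3.5,92.85])
def p(a):
    a=np.radians(a);c,s=np.cos(a),np.sin(a);return ax+[c*v[0]-s*v[1],s*v[0]+c*v[1]]
seq=[[2,6,11,16,21,26,31,36],[41,46,51,56,61,66,71,76],[80,84,88,91,93,95,97,98],[99,100,101,102,103]]
b=0
for q in seq:
    print([[list(np.round(p(a)-p(b),1)),round(np.radians(a-b),3)] for a in q]); b=q[-1]
```

```text
[[[np.float64(-3.2), np.float64(-0.2)], np.float64(0.035)], [[np.float64(-9.7), np.float64(-0.9)], np.float64(0.105)], [[np.float64(-17.7), np.float64(-2.4)], np.float64(0.192)], [[np.float64(-25.5), np.float64(-4.6)], np.float64(0.279)], [[np.float64(-33.0), np.float64(-7.4)], np.float64(0.367)], [[np.float64(-40.3), np.float64(-10.9)], np.float64(0.454)], [[np.float64(-47.3), np.float64(-15.1)], np.float64(0.541)], [[np.float64(-53.9), np.float64(-19.8)], np.float64(0.628)]]
[[[np.float64(-6.1), np.float64(-5.3)], np.float64(0.087)], [[np.float64(-11.8), np.float64(-11.1)], np.float64(0.175)], [[np.float64(-17.0), np.float64(-17.3)], np.float64(0.262)], [[np.float64(-21.5), np.float64(-24.0)], np.float64(0.349)], [[np.float64(-25.5), np.float64(-31.1)], np.float64(0.436)], [[np.float64(-28.8), np.float64(-38.5)], np.float64(0.524)], [[np.float64(-31.5), np.float64(-46.1)], np.float64(0.611)], [[np.float64(-33.5), np.float64(-54.0)], np.float64(0.698)]]
[[[np.float64(-1.1), np.float64(-6.4)], np.float64(0.07)], [[np.float64(-1.8), np.float64(-12.8)], np.float64(0.14)], [[np.float64(-2.0), np.float64(-19.3)], np.float64(0.209)], [[np.float64(-1.8), np.float64(-24.2)], np.float64(0.262)], [[np.float64(-1.6), np.float64(-27.4)], np.float64(0.297)], [[np.float64(-1.3), np.float64(-30.6)], np.float64(0.332)], [[np.float64(-0.8), np.float64(-33.9)], np.float64(0.367)], [[np.float64(-0.5), np.float64(-35.5)], np.float64(0.384)]]
[[[np.float64(0.3), np.float64(-1.6)], np.float64(0.017)], [[np.float64(0.6), np.float64(-3.2)], np.float64(0.035)], [[np.float64(1.0), np.float64(-4.8)], np.float64(0.052)], [[np.float64(1.4), np.float64(-6.3)], np.float64(0.07)], [[np.float64(1.8), np.float64(-7.9)], np.float64(0.087)]]
```

Call:
arm_command --targets '[[[-3,0,0],0.035,30],[[-9.5,-1,0],0.105,30],[[-17.5,-2.5,0],0.19,30],[[-25.5,-4.5,0],0.28,30],[[-33,-7.5,0],0.367,30],[[-40.5,-11,0],0.454,30],[[-47.5,-15,0],0.54,30],[[-54,-20,0],0.63,30]]'

```text
time: 8.27
tool_pos: [479.2, 94.7, 64.9]
tool_rot: [0.001, 0.433, 0.901, 0.001]
force: [3.1, 0.3, -1.6]
gripper_width: 42.1
```

Call:
arm_command --targets '[[[-6,-5.5,0],0.087,30],[[-12,-11,0],0.175,30],[[-17,-17.5,0],0.26,30],[[-21.5,-24,0],0.35,30],[[-25.5,-31,0],0.436,30],[[-29,-38.5,0],0.524,30],[[-31.5,-46,0],0.61,30],[[-33.5,-54,0],0.7,30]]'

```text
time: 8.93
tool_pos: [445.8, 40.6, 64.9]
tool_rot: [0.001, 0.099, 0.995, 0.0]
force: [3.0, 0.3, -2.0]
gripper_width: 42.3
```

Run:
```python
from h import *
s=get_state();im=snapshot("wrist");cv2.imwrite("pics/w4.png",im[:,:,::-1]);print(s["tool_pos"],s["force"],s["gripper_width"],s["joints"])
```

```text
[445.77  40.55  64.88] [ 3.    0.31 -1.96] 42.28553952209399 [ 0.06  0.44  2.11  0.    0.59 -1.31]
```

View pics/w4.png

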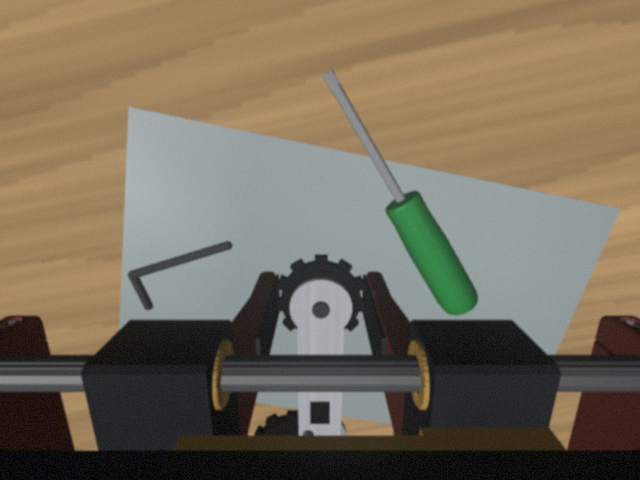

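The pulley at (321,305) is firmly between the pads and moves with the hand. The screwdriver and hex key are untouched. I continue to the stop.

Call:
arm_command --targets '[[[-1,-6.5,0],0.07,30],[[-2,-13,0],0.14,30],[[-2,-19.5,0],0.21,30],[[-2,-24,0],0.26,30],[[-1.5,-27.5,0],0.3,30],[[-1.5,-30.5,0],0.33,30],[[-1,-34,0],0.367,30],[[-0.5,-35.5,0],0.384,30]]'

```text
time: 9.65
tool_pos: [445.2, 5.3, 64.8]
tool_rot: [0.001, -0.091, 0.996, 0.0]
force: [2.2, 1.9, -0.0]
gripper_width: 42.0
```

Call:
arm_command --targets '[[[0.3,-1.6,0],0.017,30],[[0.5,-3,0],0.035,30],[[0.5,-3,0],0.035,30],[[0.5,-3,0],0.035,30]]'

```text
time: 9.98
tool_pos: [445.8, 2.2, 64.9]
tool_rot: [0.001, -0.109, 0.994, -0.0]
force: [5.1, 1.6, -0.6]
gripper_width: 42.2
```

Call:
arm_command --targets '[[[0.3,-1.5,0],0.01,30],[[0.5,-2.5,0],0.015,30],[[0.5,-2.5,0],0.015,30],[[0.5,-2.5,0],0.015,30]]'

```text
time: 10.32
tool_pos: [446.1, 0.7, 64.9]
tool_rot: [0.001, -0.116, 0.993, 0.001]
force: [4.2, 10.3, -0.1]
gripper_width: 41.9
```

Call:
arm_command --targets '[[[0,-1,0],0,30],[[0.5,-2,0],0,30],[[0.5,-2,0],0,30],[[0.5,-2,0],0,30],[[0.5,-2,0],0,30]]'

```text
time: 10.73
tool_pos: [446.1, 0.3, 64.8]
tool_rot: [0.0, -0.116, 0.993, 0.002]
force: [4.2, 24.3, 1.7]
gripper_width: 42.2
```

Run:
```python
from h import *
s=get_state();c=get_calibration("wrist");P=wpose(s,c);im=snapshot("wrist");cv2.imwrite("pics/w5.png",im[:,:,::-1]);print(s["tool_pos"],s["force"],s["gripper_width"])
np.save("w5p.npy",P)
sc=snapshot("scene")[190:290,250:400,::-1];cv2.imwrite("pics/sc5.png",cv2.resize(sc,None,fx=5.3,fy=5.3,interpolation=cv2.INTER_CUBIC))
sc=snapshot("side")[210:330,230:390,::-1];cv2.imwrite("pics/si5.png",cv2.resize(sc,None,fx=5,fy=5,interpolation=cv2.INTER_CUBIC))
```

```text
[446.14   0.33  64.81] [ 4.21 24.32  1.68] 42.17378900770485
```

View pics/w5.png

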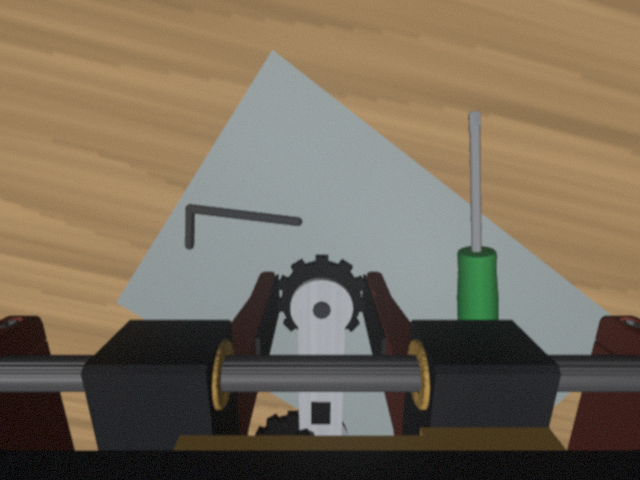

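View pics/sc5.png

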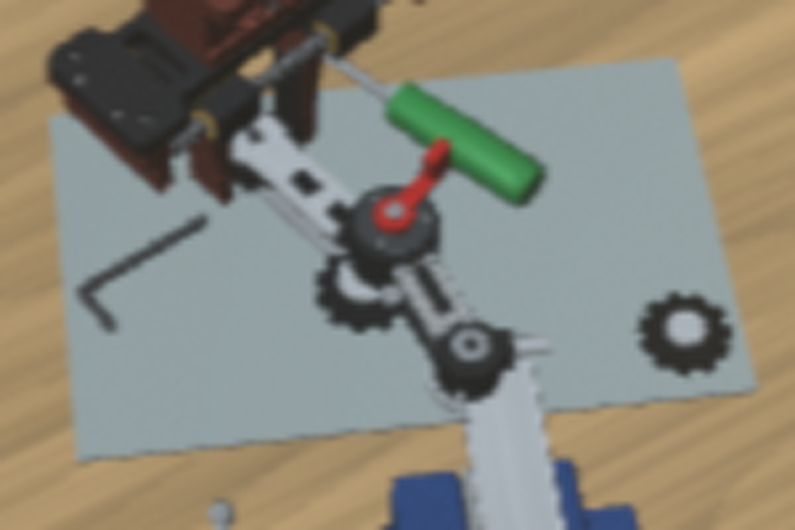

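View pics/si5.png

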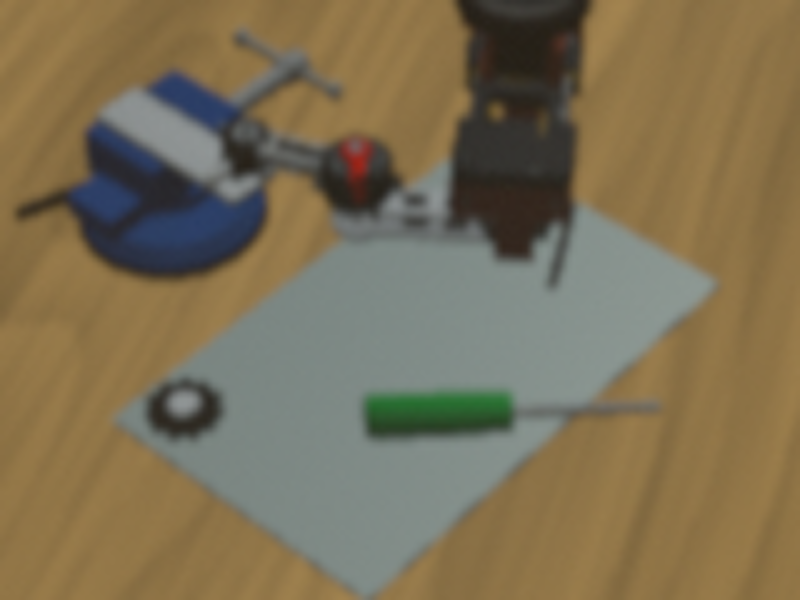

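The stop is reached: force rose from 10 to 24 N with only 0.4 mm of motion. I'll ease off 1 mm so the hold is firm but not excessive, then check.

Call:
arm_command --targets '[[[0,1,0],0,30],[[0,1,0],0,30],[[0,1,0],0,30],[[0,1,0],0,30],[[0,1,0],0,30],[[0,1,0],0,30]]'

```text
time: 11.38
tool_pos: [446.1, 0.5, 64.8]
tool_rot: [0.0, -0.116, 0.993, 0.001]
force: [3.2, 17.3, 0.1]
gripper_width: 42.3
```

Run:
```python
from rig import *
print(hand_in(),get_state()["force"])
```

```text
the job is handed in; nothing more can be done
the job is handed in; nothing more can be done
```

The job is handed in at about 11.5 s of the 51 s allowed, with the lever OFF and the cage held at its forward stop.

**Lever:** I gripped the red tab lightly and swung it anticlockwise until it hit its end stop. The wrist picture then put it at 113.3°, against about 112.6° expected for OFF. The cage had not moved at that point.

**Cage:** I gripped the tension pulley with 40 N and wound it anticlockwise about 100°. At the end, 2 mm more of commanded push gave only 0.4 mm of motion while the force rose from 10 to 24 N. I then eased off 1 mm, and the fingers hold it with about 17 N and a 42 mm opening. The measured angle was about 193.4° against 192.4° expected, which is within measuring error.

**Other checks:**
- The last scene and side pictures, taken just before the 1 mm ease-off, show the lever still OFF. The screwdriver and spare pulley are where they started, and so is the hex key, though the hand partly hides it in the side view. I did not take close-ups of the objects off the mat, but the arm never went near them while low.
- During the swing the force reading stayed near 3 N, less than the spring should give. I relied on the pictures and the force rise at the stop instead.

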